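# Rehang the lid of a spares case with its hinge pin

### The job

The lid of the grey spares case on the bench has come off. Set the lid closed on the case so that its two hinge knuckles lie between the case's three and let go of it; then slide the loose steel pin from its rest lengthwise through all five knuckles, from either end, until its thick head is fully home against the outer knuckle. Leave the lid closed and the pin in place, and do not shift the other things on the bench.

Things in the scene. Friction and masses are not known exactly. Their poses are not given: they have to be found in the camera images.
- case: open grey steel case, 150 (x) by 136 (y) by 85 mm high, walls 5 mm, screwed to the bench. Origin at the centre of its underside, z up. Outside its +x wall stand three steel knuckles: tubes along y, outer diameter 22, bore 13, each 24 mm long, centred at y = -56, 0, +56 mm, axis at x = 89, z = 85 mm. The end knuckles' outer faces, at y = -68 and +68 mm, are level with the case's sides
- case_hinge (a point): the middle of the case's hinge axis, inside its centre knuckle (x = 89, y = 0, z = 85 mm in the case's frame); axes as the case. The axis runs along y
- lid: loose grey lid plate, 150 (x) by 136 (y) by 6 mm, 0.25 to 0.5 kg, lying right way up on the bench on four tapered rubber feet 14 mm tall. Origin at the centre of the plate's underside, z up. Closed, it lies on the rim: its origin at x = 0, y = 0, z = 85 mm of the case's frame, axes parallel, the feet inside the case's walls with 1.5 mm of play all round
- lid_handle (a point): the middle of the black bar handle on top of the lid: a bar along the lid's y, 90 mm long, 12 wide, 12 high, with 26 mm of free room under it. In the lid's frame it is at x = 5, y = 0, z = 38 mm, near the lid's centre of mass
- lid_hinge (a point): the middle of the lid's hinge axis (x = 89, y = 0, z = 0 in the lid's frame), axes as the lid. The lid's two knuckles, size as the case's, are centred at y = -28 and +28 mm on this axis and fit between the case's with 4 mm to spare at each end. With the lid on, this point coincides with case_hinge
- pin: loose steel hinge pin, 176 mm long, 0.1 to 0.2 kg. Its x runs along it from head to tip; origin on its axis, at the middle of the hinge when the pin is home. Shaft 10 mm thick from x = -68 to +80 mm, the last 14 mm tapering to a 3 mm tip; head a cylinder 18 mm thick from x = -96 to -68 mm. Centre of mass near x = -30 mm. It may be rolled about its x by any angle
- pin_head (a point): the middle of the pin's head (x = -82 mm on the pin)
- pin_tip (a point): the point of the pin (x = +80 mm on the pin)
- rest: plastic rest screwed to the bench; origin at its underside below the pin's. It holds the pin level, axis 36 mm up, along its x. Base 212 by 56 by 8 mm. Head block (x = -110 to -44, 40 wide, 47 mm high): its slot encloses the head and 24 mm of shaft, out of the fingers' reach. Tip block: x = 55 to 80, 34 wide, 41 mm high. Between them the shaft can be gripped and lifted straight up
- pin_mid (a point): the free part of the shaft, by which the pin can be lifted from the rest (x = -22 mm on the pin). Gripped there it goes only part-way into the hinge; left in two or more knuckles it stays there, the head sagging about 3 degrees, to be taken again by the head, levelled and pushed home (a sagging pin binds)
- spray_can: bystander: aluminium spray can with a black cap, 60 mm across, 170 mm tall, standing; origin at its base
- jar: bystander: white plastic jar with a black cap, 68 mm across, 75 mm tall; origin at its base
- lockring: bystander: dark steel ring, 76 mm across, 12 mm thick, lying flat; origin at its underside
- hub: bystander: aluminium wheel hub standing on a flange, 52 mm across, 40 mm tall; origin at its base
- spanner: bystander: steel spanner, 170 mm long, lying on the bench; origin at the middle of its underside
- driver: bystander: screwdriver, 190 mm long, lying on the bench; origin at the middle of its underside
- cup: bystander: white ceramic mug, 72 mm across, 85 mm tall; origin at its base
Not all that is in view belongs to the job. Of the things like the pin, leave any that is black; of the rest the smaller one is meant.

How it is judged:
On the way:
1. the lid lies closed on the case, its knuckles in line with the case's, released by the fingers, with the pin not yet in the hinge (distance between lid_hinge and case_hinge below 0.005 m and angle between the y axis of lid and the y axis of case, either way round below 0.05 rad and angle between lid's own z axis and vertical below 0.05 rad and contact force between the fingers and lid below 0.2 N and distance between pin and case_hinge above 0.1 m), for 0.2 s.
At the end, for the whole second after the job is handed in: Lid closed on the case: hinge middles within 5 mm, parallel and level within 0.05 rad. Pin along the hinge axis (within 4 mm across and in height, 0.05 rad), its origin within 6 mm of the hinge's middle along the axis, head at either end. Lid and pin at rest (distance between lid_hinge and case_hinge below 0.005 m and angle between the y axis of lid and the y axis of case, either way round below 0.05 rad and angle between lid's own z axis and vertical below 0.05 rad and x of pin in the frame of case between 0.085 and 0.093 m and z of pin in the frame of case between 0.081 and 0.089 m and y of pin in the frame of case between -0.006 and 0.006 m and angle between the x axis of pin and the y axis of case, either way round below 0.05 rad and linear speed of each of pin, lid below 0.02 m/s); the robot touches nothing.
It fails at once if the other things on the bench are shifted by more than 40 mm (distance of any of spray_can, jar, lockring, hub, spanner, driver, cup from where it was at the start of the episode above 0.04 m).
It also fails if it takes over 67 s, if anything falls off the work surface, if the arm or the gripper's body presses on something with over 40 N, if the wrist force passes 120 N, or if a joint passes its speed limit or range.

### The arm

A 6-joint arm with a two-finger parallel gripper is mounted at the origin on the work surface. World frame = base frame: x ahead of the robot, y to its left, z up, the work surface at z = 0. Lengths are in m, angles in rad, forces in N, time in s.
With the tool pointing down it reaches from about 0.35 to 0.875 m from the base axis. Payload 4.2 kg.
Tool frame: the origin (TCP) lies midway between the tips of the shut fingers; the grasp point (between the pads) lies 19 mm behind it (arm.tcp_to_grasp is the distance from the TCP to the grasp point, in m); z points along the fingers, y is the line along which they close (so a half turn about z gives the same grasp; the last joint's range is limited). The gripper opens to 85 mm and grips with 20 to 120 N. Pads are 22 mm wide; open, the fingers measure 114 mm over their backs; the gripper's body (76 mm by 85 mm) begins 54 mm behind the grasp point. The pads swing forward as they close: fully open they stand 13 mm farther back than shut.
Start: joints at [1.423, 0.385, 0.008, 0, -1.194, -0.259], TCP at [0.247, 0.574, 0.231] pointing down, gripper open.
Joint ranges: [-3.14, 3.14], [-1.21, 2.06], [-1.07, 1.41], [-3.16, 2.05], [-2.99, -0.16], [-3.1, 3.1]. Speed limits (rad/s): [2.79, 2.79, 3.14, 3.14, 3.14, 3.14].

### API

Orientations are given as a unit quaternion [x, y, z, w].
In Python, from station import arm gives the robot as it stands.
- The arm moves only by the shell command python3 -m crank 'ROWS' [FORCE]. ROWS is JSON, a list of rows, each a list of 3 entries, a list of its own where there are three numbers: the turn, a rotation vector about the tool's x, y, z in units of 90 degrees (1.0 is 90 degrees), then the shift along the tool's x, y, z in units of 30 cm (1.0 is 30 cm), then the gripper command: -1 is shut, 1 is fully open, values between are in proportion. In form: [[[ax, ay, az], [x, y, z], jaw], ...]. A call has 1 to 8 rows; each row shifts and turns the commanded pose from where the row before left it, along the tool's axes as they then stand; what a row does not reach is not made up. A row lasts 1/12 s, in which the tool goes at most 41.7 mm and 7.16 degrees, less where a joint would pass 70% of its speed; a pose out of reach is approached as far as the arm can. A call with a number of a shift or a turn outside -1 to 1 is refused whole. A call with a gripper value outside its range is refused whole. The fingers move at their own pace and stop on an object; FORCE is the grip in N (left out, the last holds). Time passes only in rows, so rows that do not move let the fingers close. It gives the time, the measured TCP pose, the force, the opening and the grip force at its end, in the units of the state.
- arm.observe(): the state, without advancing time (a new reading comes with each control period).
- arm.capture(name): name is "side" or "top"; returns a dict with "frame" (400x640x3 uint8, blue, green, red), "mtx" (3x3 intrinsics, pixels), "rvec" (rotation vector, rad) and "tvec" (3), from world to camera coordinates, as OpenCV has them. Camera axes: x right, y down, z forward; pixel columns grow to the right and rows downward; lengths in m; the calibration is good to about 2 mm. A picture is of the moment at which its call begins. There is no depth.
- arm.sign_off(): hands the job in; it is judged then, once.
The state is a dict: "clock": time; "q": joint angles; "qvel": joint speeds; "joint_torque": joint torques, N m; "tcp_pos": TCP position; "eef_rot": TCP orientation; "force": force on the tool from outside, world axes, zero at the start; "ft_torque": the same for the moment, N m; "opening": finger opening in m; "finger_force": force on a finger pad.
Only numpy, scipy, OpenCV 4.12 (cv2) and the standard library are available. Lean on these libraries where they do the work, as an engineer would, in place of code of your own. Each camera call takes 0.05 s, during which the arm holds its last target. There are 200 camera calls.

## Working session

There is one attempt and no reset: what is moved stays moved. The work goes in short steps, Python scripts to look and compute and a shell command to move; the robot and the scene stay as the last step left them, time stands still between calls to the robot, and variables do not carry over. Pictures are saved under pics/ and viewed, at most 13 in all, crops included, and the job is handed in when it is done.

```bash
ls; mkdir -p pics; python3 - <<'E'
from station import arm
import cv2,numpy as np
s=arm.observe();print(s['clock'],s['tcp_pos'],s['eef_rot'],s['opening'],arm.tcp_to_grasp)
for n in('top','side'):
    c=arm.capture(n);cv2.imwrite(f'pics/{n}0.png',c['frame']);np.savez(f'{n}0.npz',**c)
    R=cv2.Rodrigues(c['rvec'])[0];print(n,c['mtx'].tolist(),(-R.T@np.array(c['tvec']).ravel()).tolist(),R.round(3).tolist())
E
```

```text
pics
0.0 [0.24704065 0.57346132 0.23020353] [ 9.79366718e-01 -2.02088116e-01 -1.75690210e-04  1.09250071e-03] 0.08541434906398848 0.0187
top [[502.9087362269642, 0.0, 316.7629835489059], [0.0, 502.9087362269642, 201.79219305634967], [0.0, 0.0, 1.0]] [0.36460135238730285, 0.06727709805858398, 1.6795215824510825] [[-0.024, -1.0, 0.019], [-0.994, 0.021, -0.112], [0.111, -0.022, -0.994]]
side [[374.21793003074123, 0.0, 316.63103831913196], [0.0, 374.21793003074123, 199.38737070731594], [0.0, 0.0, 1.0]] [0.0602442094094543, -0.470886949459282, 0.884397670186339] [[0.731, -0.682, 0.019], [-0.5, -0.555, -0.665], [0.464, 0.477, -0.747]]
```

View pics/top0.png

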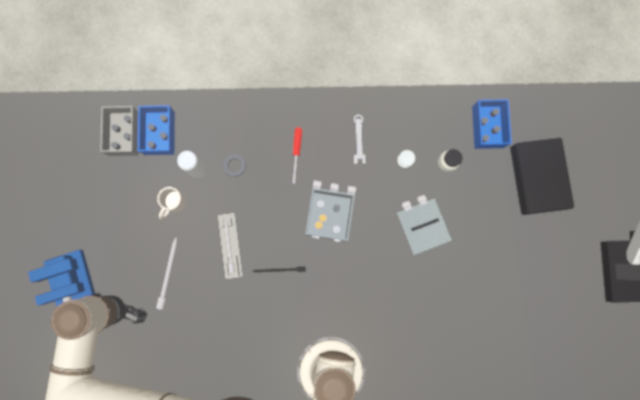

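View pics/side0.png

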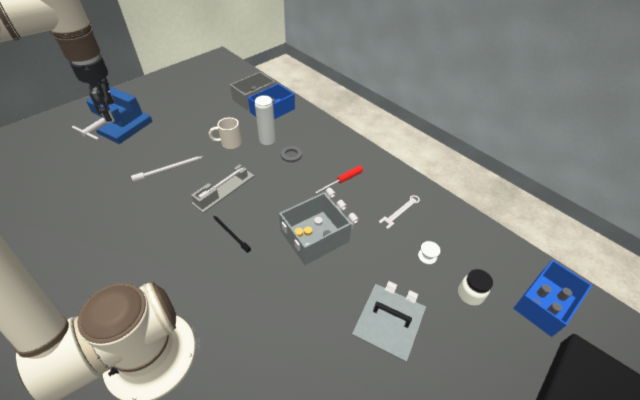

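The top view shows the case at (331,212) with its knuckles on the far side and the lid at (425,226). The rest, holding a light pin, is at (230,245). The decoys are the black pin at (280,269) and the larger light pin at (168,272). Next I'll zoom in on the three that matter.

```bash
cat > h.py <<'E'
import cv2,numpy as np
from station import arm
def load(n,k=0): return dict(np.load(f'{n}{k}.npz'))
def snap(n,k):
    c=arm.capture(n);np.savez(f'{n}{k}.npz',**c);return c
def crop(c,x,y,w,h,W,H):
    I=cv2.resize(c['frame'][y:y+h,x:x+w],(W,H),interpolation=cv2.INTER_CUBIC)
    for t in range(0,w,10): cv2.line(I,(int(t*W/w),0),(int(t*W/w),5),(0,0,255),1)
    for t in range(0,h,10): cv2.line(I,(0,int(t*H/h)),(5,int(t*H/h)),(0,0,255),1)
    cv2.putText(I,f'{x},{y}',(8,18),0,.45,(0,255,255),1);return I
def ray(c,p):
    u=cv2.undistortPoints(np.array([[p]],float),c['mtx'],None).ravel()
    R=cv2.Rodrigues(c['rvec'])[0];return -R.T@c['tvec'].ravel(),R.T@np.array([u[0],u[1],1])
def onz(c,p,z):
    o,d=ray(c,p);return o+d*(z-o[2])/d[2]
def proj(c,P): return cv2.projectPoints(np.array(P,float).reshape(-1,3),c['rvec'],c['tvec'],c['mtx'],None)[0].reshape(-1,2)
def tri(c1,p1,c2,p2):
    o,d=ray(c1,p1);a,b=ray(c2,p2);s=np.linalg.lstsq(np.c_[d,-b],a-o,rcond=None)[0]
    return (o+d*s[0]+a+b*s[1])/2, np.linalg.norm(o+d*s[0]-a-b*s[1])
E
python3 - <<'E'
from h import *
t,s=load('top'),load('side')
A=np.hstack([crop(t,298,176,66,72,264,288),crop(t,390,190,66,72,264,288),crop(t,198,208,66,72,264,288)])
B=np.hstack([crop(s,272,184,88,96,264,288),crop(s,348,276,88,96,264,288),crop(s,182,150,88,96,264,288)])
cv2.imwrite('pics/z0.png',np.vstack([A,B]))
E
```

```text
(no output)
```

View pics/z0.png

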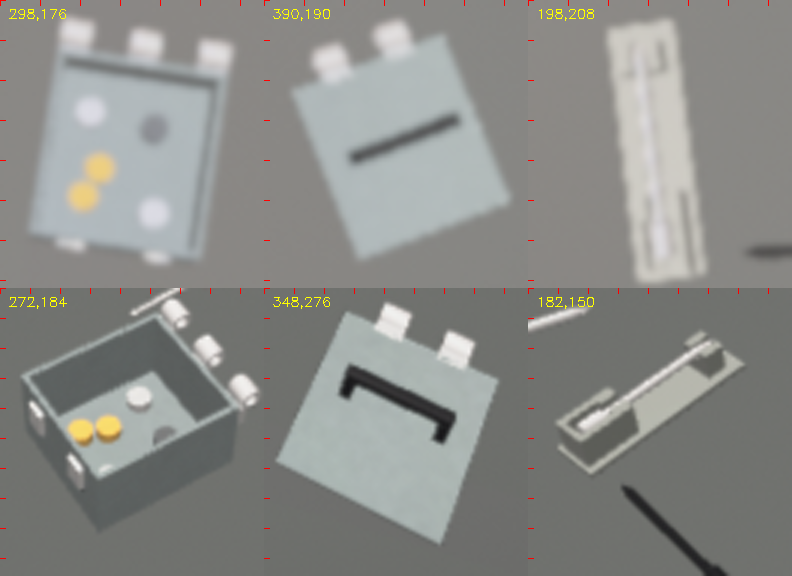

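Crops: the case has three white knuckles on its far side (317,184), (335,187), (352,190). The lid's two are at about (407,206) and (422,200). The pin lies with its head at the near end (231,268) and its tip toward (226,217). I'll get sub-pixel centroids next.

```bash
cat >> h.py <<'E'
def blobs(c,box,f,amin=4,K=4):
    x,y,w,h=box;I=cv2.resize(c['frame'][y:y+h,x:x+w],None,fx=K,fy=K,interpolation=cv2.INTER_CUBIC).astype(int)
    m=f(I).astype(np.uint8);n,L,S,C=cv2.connectedComponentsWithStats(m)
    out=[]
    for i in range(1,n):
        if S[i,4]<amin*K*K: continue
        ct=max(cv2.findContours((L==i).astype(np.uint8),0,2)[0],key=len)
        r=cv2.minAreaRect(ct);b=(cv2.boxPoints(r)+.5)/K-.5+[x,y]
        out.append(((C[i]+.5)/K-.5+[x,y],S[i,4]/K/K,b))
    return out
white=lambda I:I.min(2)>198
E
python3 - <<'E'
from h import *
t,s=load('top'),load('side')
np.set_printoptions(precision=4,suppress=True)
for nm,c,b in(('caseT',t,(298,176,66,72)),('caseS',s,(318,184,50,50)),('lidT',t,(390,190,66,72)),('lidS',s,(348,276,88,96)),('restT',t,(216,208,30,76))):
    for th in (190,205):
        print(nm,th,[(o[0].round(2).tolist(),round(o[1])) for o in blobs(c,b,lambda I:I.min(2)>th)])
# rim outer: brightish vs bench ; colours
for p in((330,215),(425,235),(380,230),(318,184),(228,250),(232,266)): print(p,t['frame'][p[1],p[0]])
for p in((390,330),(395,290),(350,250)): print(p,s['frame'][p[1],p[0]])
E
```

```text
caseT 190 [([316.65, 184.25], 44), ([334.07, 186.91], 43), ([351.25, 189.67], 44), ([320.13, 203.31], 51), ([336.02, 228.81], 52), ([315.99, 236.32], 8), ([336.7, 239.58], 9)]
caseT 205 [([316.77, 183.59], 23), ([334.13, 186.3], 23), ([351.32, 188.99], 23), ([320.13, 203.38], 29), ([336.01, 228.81], 31)]
caseS 190 [([325.16, 186.78], 12), ([329.97, 191.51], 42), ([341.1, 203.8], 44), ([352.62, 216.44], 42), ([319.53, 219.25], 25), ([355.14, 221.22], 5)]
caseS 205 [([329.67, 190.75], 29), ([340.81, 203.07], 32), ([352.64, 216.32], 35), ([319.37, 219.31], 21)]
lidT 190 [([422.27, 200.03], 60), ([406.75, 205.9], 60)]
lidT 205 [([422.14, 199.59], 37), ([406.62, 205.61], 38)]
lidS 190 [([390.48, 287.23], 94), ([411.5, 296.55], 96)]
lidS 205 [([390.52, 287.12], 83), ([411.65, 296.34], 82)]
restT 190 [([228.89, 243.23], 620)]
restT 205 [([227.13, 241.46], 51), ([230.45, 266.86], 26)]
(330, 215) [188 184 176]
(425, 235) [187 186 178]
(380, 230) [132 135 137]
(318, 184) [222 221 224]
(228, 250) [206 208 210]
(232, 266) [204 203 207]
(390, 330) [181 184 173]
(395, 290) [139 141 143]
(350, 250) [110 114 112]
```

```bash
python3 - <<'E'
from h import *
t,s=load('top'),load('side')
np.set_printoptions(precision=4,suppress=True)
def pose(o,z,name):
    P=np.array([onz(t,p,z) for p in o[2]]);e1,e2=P[1]-P[0],P[2]-P[1]
    for e in(e1,e2): print(name,'edge',np.linalg.norm(e[:2]).round(4),'ang',np.degrees(np.arctan2(e[1],e[0])).round(2))
    print(name,'centre',P.mean(0),'px',o[0])
blue=lambda I:(I[...,0]-I[...,2]>4)&(I[...,2]>157)
for o in blobs(t,(390,190,66,72),blue,200): pose(o,.020,'lid')
for o in blobs(t,(298,176,66,72),lambda I:(I[...,0]-I[...,2]>4)&(I[...,2]>90),200): pose(o,.085,'case')
for o in blobs(t,(395,200,60,50),lambda I:I.max(2)<115,10): pose(o,.058,'handle')
K=lambda c,b,th:[o[0] for o in blobs(c,b,lambda I:I.min(2)>th,20)]
ct=K(t,(305,176,60,19),185); cs=K(s,(326,187,40,40),185); lt=K(t,(390,190,66,72),188); ls=K(s,(348,276,88,96),195)
ct.sort(key=lambda p:p[0]);cs.sort(key=lambda p:p[0]);lt.sort(key=lambda p:p[0]);ls.sort(key=lambda p:p[0])
for a,b in zip(ct,cs): print('case kn',a,b,onz(t,a,.085),onz(s,b,.085),tri(t,a,s,b))
for a,b in zip(lt,ls): print('lid kn',a,b,onz(t,a,.014),onz(s,b,.014),tri(t,a,s,b))
for o in blobs(t,(212,205,34,80),lambda I:I.min(2)>168,200): pose(o,.02,'rest')
for nm,b in(('mid',(222,226,12,30)),('head',(226,258,10,18))):
  for o in blobs(t,b,lambda I:I.min(2)>207,3): print(nm,o[0],o[1],onz(t,o[0],.036),o[2].round(1).tolist())
E
```

```text
lid edge 0.136 ang -69.37
lid edge 0.1511 ang -160.66
lid centre [ 0.4619 -0.3221  0.02  ] px [423.7228 226.549 ]
case edge 0.1547 ang -10.18
case edge 0.1395 ang -100.26
case centre [ 0.5034 -0.0081  0.085 ] px [330.2535 214.1027]
handle edge 0.0906 ang -70.52
handle edge 0.0076 ang -161.66
handle centre [ 0.4653 -0.3164  0.058 ] px [424.5938 224.3315]
case kn [316.6266 184.3766] [329.949  191.5668] [0.5992 0.0314 0.085 ] [0.6068 0.0361 0.085 ] (array([0.599 , 0.0307, 0.0947]), np.float64(0.0029271560350504554))
case kn [334.0059 187.0591] [341.0908 203.8672] [ 0.5894 -0.024   0.085 ] [ 0.597  -0.0192  0.085 ] (array([ 0.5889, -0.0243,  0.0954]), np.float64(0.0026207919491760827))
case kn [351.1988 189.7713] [352.9088 217.0589] [ 0.5795 -0.0789  0.085 ] [ 0.5869 -0.0748  0.085 ] (array([ 0.5792, -0.0789,  0.0949]), np.float64(0.0027165917902167705))
lid kn [406.7631 205.9651] [390.4875 287.1838] [ 0.5306 -0.2696  0.014 ] [ 0.5357 -0.2654  0.014 ] (array([ 0.5297, -0.2677,  0.0245]), np.float64(0.0005835329663158518))
lid kn [422.2939 200.0822] [411.5322 296.4789] [ 0.5492 -0.3227  0.014 ] [ 0.555  -0.3185  0.014 ] (array([ 0.5482, -0.3203,  0.0254]), np.float64(0.0007210536979726744))
rest edge 0.0564 ang -84.12
rest edge 0.2117 ang -173.3
rest centre [0.4134 0.3203 0.02  ] px [229.23   244.8548]
mid [225.7389 230.3478] 9.1875 [0.4614 0.3299 0.036 ] [[224.6, 233.6], [224.6, 227.4], [226.6, 227.4], [226.6, 233.6]]
mid [226.7172 238.2219] 10.0 [0.4357 0.3268 0.036 ] [[225.6, 235.1], [227.6, 235.1], [227.6, 242.4], [225.6, 242.4]]
mid [227.6639 246.0118] 9.25 [0.4104 0.3239 0.036 ] [[226.6, 243.1], [228.6, 243.1], [228.6, 249.4], [226.6, 249.4]]
mid [228.7337 253.8098] 5.75 [0.3851 0.3205 0.036 ] [[227.9, 251.9], [229.6, 251.9], [229.6, 255.4], [227.9, 255.4]]
head [230.4969 267.7044] 19.875 [0.3403 0.315  0.036 ] [[228.7, 263.8], [231.4, 263.5], [232.3, 271.7], [229.6, 272.0]]
```

```bash
cat >> h.py <<'E'
from scipy.spatial.transform import Rotation as Ro
def plan(P,yawy,pitch=0):
    "print shift (present tool axes, units) to P and the turn (units) bringing tool y to yaw yawy (deg), z down"
    s=arm.observe();R=Ro.from_quat(s['eef_rot']);a=np.radians(yawy);y=np.array([np.cos(a),np.sin(a),0]);z=np.array([0,0,-1.])
    G=Ro.from_matrix(np.c_[np.cross(y,z),y,z]);d=np.array(P)-s['tcp_pos']
    sh=R.inv().apply(d)/.3;tu=(R.inv()*G).as_rotvec()/(np.pi/2)
    print('t',round(s['clock'],2),'tcp',s['tcp_pos'].round(4),'shift',sh.round(4),'rows>=',np.linalg.norm(d)/.0417,'turn',tu.round(4),'rows>=',np.linalg.norm(tu)/.0795,'after-turn shift',(G.inv().apply(d)/.3).round(4),'F',np.round(s['force'],1),'op',round(s['opening'],4),'ff',s['finger_force'])
E
python3 -m crank '[[[0,0,0],[0.118,0.0617,0],1],[[0,0,0],[0.118,0.0617,0],1],[[0,0,0],[0.118,0.0617,0],1],[[0,0,0],[0.118,0.0617,0],1],[[0,0,0],[0.118,0.0617,0],1],[[0,0,0],[0.118,0.0617,0],1]]' 80
python3 -m crank '[[[0,0,0],[0.118,0.0617,0],1],[[0,0,0],[0.118,0.0617,0],1],[[0,0,0],[0.118,0.0617,0],1],[[0,0,0],[0.118,0.0617,0],1],[[0,0,0],[0.118,0.0617,0],1],[[0,0,0],[0.118,0.0617,0],1]]'
python3 -c "
from h import *
plan([.4667,-.3208,.1],-160.55)"
```

```text
clock: 0.6
tcp_pos: [0.399, 0.3861, 0.231]
eef_rot: [0.979, -0.202, -0.0, 0.0]
force: [1.1, 0.1, -0.6]
opening: 0.0855
finger_force: 0.0
clock: 1.1
tcp_pos: [0.5502, 0.2001, 0.231]
eef_rot: [0.979, -0.202, -0.0, 0.0]
force: [0.9, 1.1, 0.2]
opening: 0.0852
finger_force: 0.0
t 1.1 tcp [0.5502 0.2001 0.231 ] shift [0.4316 1.7046 0.4373] rows>= 13.035194715086758 turn [4.00e-04 2.00e-04 5.25e-01] rows>= 6.60357958724671 after-turn shift [1.5446 0.8405 0.4367] F [0.9 1.1 0.2] op 0.0852 ff 0.0
```

Tracking is exact. Continuing to the lid.

```bash

python3 -m crank '[[[0,0,0],[0.031,0.1315,0],1],[[0,0,0],[0.031,0.1315,0],1],[[0,0,0],[0.031,0.1315,0],1],[[0,0,0],[0.031,0.1315,0],1],[[0,0,0],[0.031,0.1315,0],1],[[0,0,0],[0.031,0.1315,0],1],[[0,0,0],[0.031,0.1315,0],1]]' >/dev/null
python3 -m crank '[[[0,0,0],[0.031,0.1315,0],1],[[0,0,0],[0.031,0.1315,0],1],[[0,0,0],[0.031,0.1315,0],1],[[0,0,0],[0.031,0.1315,0],1],[[0,0,0],[0.031,0.1315,0],1],[[0,0,0],[0.031,0.1315,0],1]]' >/dev/null
python3 -m crank '[[[0,0,0.075],[0,0,0.07],1],[[0,0,0.075],[0,0,0.07],1],[[0,0,0.075],[0,0,0.07],1],[[0,0,0.075],[0,0,0.07],1],[[0,0,0.075],[0,0,0.05],1],[[0,0,0.075],[0,0,0],1],[[0,0,0.075],[0,0,0],1]]'
python3 -c "
from h import *
plan([.4667,-.3208,.034],-160.55)"
```

```text
clock: 2.77
tcp_pos: [0.4565, -0.3165, 0.1304]
eef_rot: [0.815, -0.58, -0.002, 0.001]
force: [-0.4, -0.5, 0.2]
opening: 0.0855
finger_force: 0.0
t 2.77 tcp [ 0.4565 -0.3165  0.1304] shift [ 0.0255 -0.0286  0.3211] rows>= 2.326341828046996 turn [ 0.002   0.0017 -0.004 ] rows>= 0.060500347120978175 after-turn shift [ 0.0248 -0.0274  0.3212] F [-0.4 -0.5  0.2] op 0.0855 ff 0.0
```

```bash

python3 -m crank '[[[0.001,0.001,-0.002],[0.013,-0.014,0.06],1],[[0.001,0.001,-0.002],[0.012,-0.013,0.08],1],[[0,0,0],[0,0,0.09],1],[[0,0,0],[0,0,0.09],1],[[0,0,0],[0,0,0],0],[[0,0,0],[0,0,0],-1],[[0,0,0],[0,0,0],-1],[[0,0,0],[0,0,0],-1]]' 80
python3 -m crank '[[[0,0,0],[0,0,0],-1],[[0,0,0],[0,0,0],-1],[[0,0,0],[0,0,0],-1],[[0,0,0],[0,0,0],-1],[[0,0,0],[0,0,0],-1]]'

```

```text
clock: 3.43
tcp_pos: [0.4693, -0.3219, 0.0382]
eef_rot: [0.818, -0.575, 0.004, -0.001]
force: [-0.4, 0.2, 0.2]
opening: 0.0389
finger_force: 0.0
clock: 3.85
tcp_pos: [0.4689, -0.3217, 0.038]
eef_rot: [0.818, -0.575, 0.003, -0.001]
force: [-0.6, 2.0, 5.5]
opening: 0.0103
finger_force: 78.5
```

```bash

python3 -m crank '[[[0,0,0],[0,0,0],0],[[0,0,0],[0,0,0],0],[[0,0,0],[0,0,0],0],[[0,0,0],[0,0,0.02],0],[[0,0,0],[0,0,0],0]]' 
python3 -c "
from h import *
plan([.4667,-.3208,.033],-160.55)"
python3 -m crank '[[[0,0,0],[0,0,0],-1],[[0,0,0],[0,0,0],-1],[[0,0,0],[0,0,0],-1],[[0,0,0],[0,0,0],-1],[[0,0,0],[0,0,0],-1],[[0,0,0],[0,0,0],-1]]'
python3 -c "
from h import *
plan([.4667,-.3208,.033],-160.55);t=snap('top',1)
print([(o[0],[onz(t,p,.014)[:2].round(4).tolist() for p in (o[0],)]) for o in blobs(t,(390,190,66,72),lambda I:I.min(2)>188,20)])"
```

```text
clock: 4.27
tcp_pos: [0.4672, -0.3211, 0.0291]
eef_rot: [0.818, -0.575, 0.001, -0.0]
force: [0.4, 0.5, -0.4]
opening: 0.0429
finger_force: 0.0
t 4.27 tcp [ 0.4672 -0.3211  0.0291] shift [-0.0015  0.0014 -0.0131] rows>= 0.09521247806008665 turn [-0.0011 -0.001   0.0036] rows>= 0.04929242043546413 after-turn shift [-0.0015  0.0014 -0.0131] F [ 0.4  0.5 -0.4] op 0.0429 ff 0.0
clock: 4.77
tcp_pos: [0.468, -0.3215, 0.0303]
eef_rot: [0.818, -0.575, 0.002, -0.0]
force: [-0.8, -0.2, -0.3]
opening: 0.0105
finger_force: 78.0
t 4.77 tcp [ 0.468  -0.3215  0.0303] shift [-0.0035  0.0034 -0.0089] rows>= 0.07301628909451088 turn [-0.002  -0.002   0.0038] rows>= 0.06005220683837781 after-turn shift [-0.0035  0.0034 -0.0089] F [-0.8 -0.2 -0.3] op 0.0105 ff 77.95850872993469
[(array([402.17620048, 196.3979892 ]), [[0.5631, -0.2556]]), (array([427.81071581, 210.11141883]), [[0.5151, -0.3396]]), (array([392.99079154, 256.40164577]), [[0.3642, -0.2167]])]
```

```bash

python3 -m crank '[[[0,0,0],[0,0,-0.03],-1],[[0,0,0],[0,0,-0.07],-1],[[0,0,0],[0,0,-0.1],-1],[[0,0,0],[0,0,-0.1],-1],[[0,0,0],[0,0,-0.1],-1],[[0,0,0],[0,0,-0.04],-1]]' 
python3 -c "
from h import *
plan([.5081,-.0105,.161],169.87)"

```

```text
clock: 5.32
tcp_pos: [0.4692, -0.3219, 0.1673]
eef_rot: [0.818, -0.575, 0.006, -0.001]
force: [1.7, -0.9, -1.6]
opening: 0.0108
finger_force: 78.2
t 5.32 tcp [ 0.4692 -0.3219  0.1673] shift [-0.9325 -0.4745  0.017 ] rows>= 7.528401455391741 turn [-0.0065 -0.0039  0.3332] rows>= 4.191654453677483 after-turn shift [-1.0448  0.0549  0.0209] F [ 1.7 -0.9 -1.6] op 0.0108 ff 78.22166919708252
```

```bash

python3 -m crank '[[[-0.001,-0.001,0.0556],[0,0,0],-1],[[-0.001,-0.001,0.0556],[0,0,0],-1],[[-0.001,-0.001,0.0556],[0,0,0],-1],[[-0.001,0,0.0556],[0,0,0],-1],[[0,0,0.0556],[0,0,0],-1],[[0,0,0.0556],[0,0,0],-1]]' >/dev/null
python3 -m crank '[[[0,0,0],[-0.06,0.004,0],-1],[[0,0,0],[-0.11,0.006,0],-1],[[0,0,0],[-0.12,0.006,0],-1],[[0,0,0],[-0.12,0.006,0],-1],[[0,0,0],[-0.12,0.006,0],-1],[[0,0,0],[-0.12,0.006,0],-1],[[0,0,0],[-0.12,0.006,0],-1],[[0,0,0],[-0.12,0.006,0],-1]]' >/dev/null
python3 -m crank '[[[0,0,0],[-0.1,0.006,0],-1],[[0,0,0],[-0.055,0.004,0],-1],[[0,0,0],[0,0,0],-1],[[0,0,0],[0,0,0],-1]]'
python3 - <<'E'
from h import *
plan([.5081,-.0105,.161],169.87)
t,s=snap('top',2),snap('side',2)
cv2.imwrite('pics/z2.png',np.hstack([crop(t,285,165,90,100,400,444),crop(s,262,140,108,120,400,444)]))
E
```

```text
clock: 6.82
tcp_pos: [0.5062, -0.0088, 0.1628]
eef_rot: [-0.642, 0.767, 0.002, -0.001]
force: [-1.1, 0.6, -2.4]
opening: 0.0105
finger_force: 78.1
t 6.82 tcp [ 0.5062 -0.0088  0.1628] shift [ 0.0044 -0.0074  0.0059] rows>= 0.0749342261907198 turn [0.0026 0.0007 0.0002] rows>= 0.03446427649405516 after-turn shift [ 0.0044 -0.0074  0.0059] F [-1.1  0.6 -2.4] op 0.0105 ff 78.14349174499512
```

View pics/z2.png

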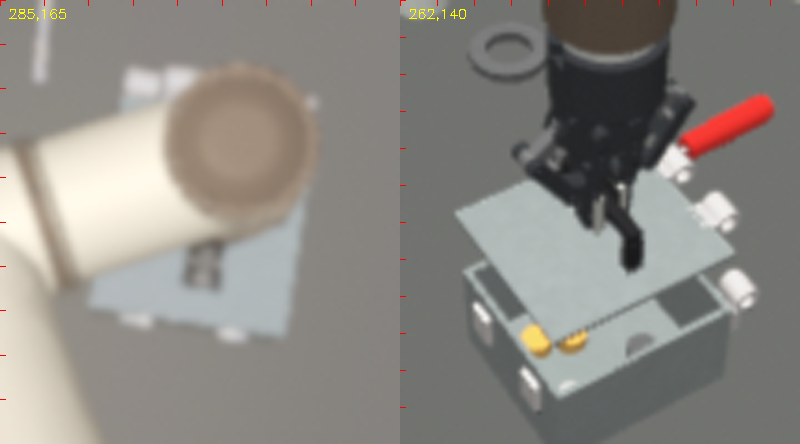

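The picture shows the lid held level above the case. In the side view the lid knuckles are near (337,185) and (348,197), and the case knuckle is at (353,217). I'll compare the visible lid and rim edges.

```bash
python3 - <<'E'
from h import *
np.set_printoptions(precision=4,suppress=True)
t0,t2,s0,s2=load('top'),load('top',2),load('side'),load('side',2)
def sub(v,th,rev):  # subpixel crossing from bench(neutral) inward ; v 1-D luminance outward->inward
    i=np.argmax(v>th); return i-1+(th-v[i-1])/(v[i]-v[i-1])
def edges(c,cols,rows,bot,right,z):
    L=c['frame'][...,0].astype(float)  # blue channel: bench 132, plate 188
    B=[];Rr=[]
    for x in cols:
        v=L[bot:bot-25:-1,x]; B.append([x,bot-sub(v,160,0)])
    for y in rows:
        v=L[y,right:right-30:-1]; Rr.append([right-sub(v,160,0),y])
    B=np.array([onz(c,p,z)[:2] for p in B]);Rr=np.array([onz(c,p,z)[:2] for p in Rr])
    kb=np.polyfit(B[:,1],B[:,0],1);kr=np.polyfit(Rr[:,0],Rr[:,1],1)
    # corner
    y=(kr[0]*kb[1]+kr[1])/(1-kr[0]*kb[0]);x=kb[0]*y+kb[1]
    return np.array([x,y]),-np.degrees(np.arctan(kb[0])),np.degrees(np.arctan(kr[0])),np.std(np.polyval(kb,B[:,1])-B[:,0]),np.std(np.polyval(kr,Rr[:,0])-Rr[:,1])
print('case',edges(t0,[308,309,310,322,323,324,325,326,327,328,329,330,331,342,343,344],range(210,237),247,364,.085))
print('lid',edges(t2,[308,309,310,322,323,324,325,326,327,328,329,330,331,341,342,343],range(216,236),249,364,.1468+.006))
K=lambda c,b,th:[o for o in blobs(c,b,lambda I:I.min(2)>th,10)]
for o in K(s2,(325,170,45,60),190): print(o[0],o[1],onz(s2,o[0],.1468))
# rim corners in side0
E
```

```text
case (array([ 0.4184, -0.0615]), np.float64(-10.178423802499852), np.float64(-10.250765988626465), np.float64(0.0002437179772666163), np.float64(0.0004380472322512437))
lid (array([ 0.4156, -0.0603]), np.float64(-10.027774832316128), np.float64(-9.900135905199473), np.float64(0.0003932333045167218), np.float64(0.00035399973236680085))
[335.4506 184.008 ] 49.8125 [0.5956 0.007  0.1468]
[346.2083 196.8237] 77.6875 [ 0.5834 -0.0458  0.1468]
[352.6217 216.4738] 43.1875 [ 0.547  -0.1036  0.1468]
```

```bash

python3 -m crank '[[[0.0013,0,0],[0.0025,-0.0055,0.03],-1],[[0.0013,0,0],[0.0025,-0.0055,0.05],-1],[[0,0,0],[0,0,0.045],-1],[[0,0,0],[0,0,0.02],-1],[[0,0,0],[0,0,0],-1],[[0,0,0],[0,0,0],-1],[[0,0,0],[0,0,0],-1]]'
python3 - <<'E'
from h import *
plan([.5081,-.0105,.101],169.87)
t,s=snap('top',3),snap('side',3)
for o in blobs(s,(322,170,45,60),lambda I:I.min(2)>185,6): print(o[0],o[1],o[2].tolist())
cv2.imwrite('pics/z3.png',np.hstack([crop(t,295,170,60,90,300,450),crop(s,270,165,100,90,500,450)]))
E
```

```text
clock: 7.5
tcp_pos: [0.5102, -0.0119, 0.1198]
eef_rot: [-0.641, 0.767, -0.0, 0.001]
force: [0.3, -0.0, -2.3]
opening: 0.0104
finger_force: 78.1
t 7.5 tcp [ 0.5102 -0.0119  0.1198] shift [-0.0034  0.0078  0.0626] rows>= 0.4541686185181913 turn [-0.0013  0.0008 -0.0012] rows>= 0.024616590529211526 after-turn shift [-0.0035  0.0077  0.0626] F [ 0.3 -0.  -2.3] op 0.0104 ff 78.08326363563538
[336.08109756 194.62195122] 51.25 [[330.7054023742676, 197.53976440429688], [336.2286891937256, 189.04240036010742], [342.7137508392334, 193.2576904296875], [337.1904640197754, 201.75505447387695]]
[344.97002003 205.88959645] 109.1875 [[335.37500190734863, 203.125], [342.50000190734863, 196.0], [354.25, 207.75], [347.12500190734863, 214.875]]
[353.40907407 217.00240741] 42.1875 [[348.77385330200195, 213.60885620117188], [354.0421447753906, 211.19422149658203], [358.46502685546875, 220.84414672851562], [353.1967353820801, 223.25878143310547]]
```

View pics/z3.png

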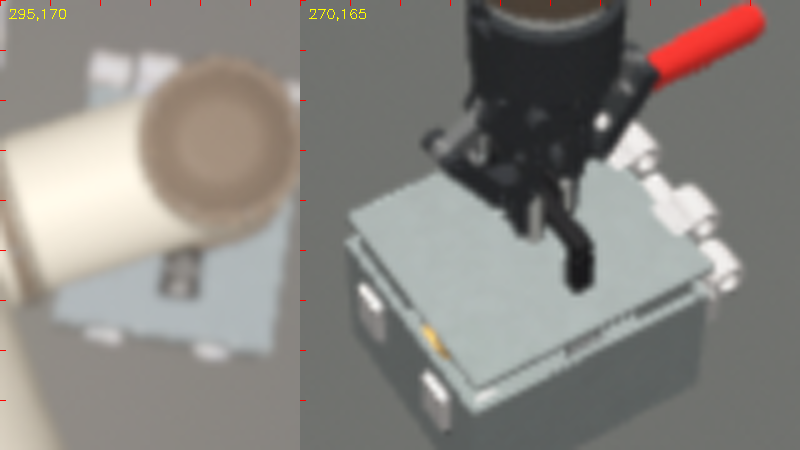

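```bash
python3 - <<'E'
from h import *
np.set_printoptions(precision=4,suppress=True)
t0,t3=load('top'),load('top',3)
def sub(v,th):
    i=np.argmax(v>th); return i-1+(th-v[i-1])/(v[i]-v[i-1])
def edges(c,cols,rows,z):
    L=c['frame'][...,0].astype(float)
    B=np.array([onz(c,[x,247-sub(L[247:220:-1,x],160)],z)[:2] for x in cols]);Q=np.array([onz(c,[364-sub(L[y,364:334:-1],160),y],z)[:2] for y in rows])
    ex=np.array([.9844,-.1759]);ey=np.array([.1759,.9844])
    return (B@ex).mean(),(Q@ey).mean()
cols=[308,309,310,322,323,324,325,326,327,328,329,330,331,342,343,344];rows=range(218,236)
print('case',edges(t0,cols,rows,.085)); print('lid',edges(t3,cols,rows,.1038+.006))
# far-side knuckles, top view: row of upper edge of case kn0 and lid kn
L=t3['frame'].min(2).astype(float)
for x in range(312,332): 
    v=L[172:190,x]; r=172+sub(v,178) if v.max()>178 else 0; print(x,round(r,2),end='; ')
L0=t0['frame'].min(2).astype(float);print()
for x in range(312,340):
    v=L0[172:190,x]; r=172+sub(v,178) if v.max()>178 else 0; print(x,round(r,2),end='; ')
E
```

```text
case (np.float64(0.4227377445925911), np.float64(0.012959307967111056))
lid (np.float64(0.42242328515463046), np.float64(0.01157188530319871))
312 0; 313 181.93; 314 180.55; 315 180.32; 316 180.5; 317 180.7; 318 180.9; 319 181.12; 320 181.5; 321 187.83; 322 184.0; 323 181.12; 324 180.64; 325 180.67; 326 180.83; 327 180.97; 328 181.17; 329 181.57; 330 0; 331 0; 
312 0; 313 181.71; 314 180.41; 315 180.19; 316 180.34; 317 180.57; 318 180.77; 319 180.97; 320 181.33; 321 0; 322 0; 323 0; 324 0; 325 0; 326 0; 327 0; 328 0; 329 0; 330 0; 331 183.48; 332 183.0; 333 182.94; 334 183.15; 335 183.4; 336 183.67; 337 184.0; 338 185.38; 339 0;
```

```bash

python3 -m crank '[[[0,0,0],[-0.006,0,0.01],-1],[[0,0,0],[0,0,0.01],-1],[[0,0,0],[0,0,0.01],-1],[[0,0,0],[0,0,0.01],-1],[[0,0,0],[0,0,0],-1]]'
python3 -m crank '[[[0,0,0],[0,0,0.008],-1],[[0,0,0],[0,0,0.008],-1],[[0,0,0],[0,0,0.005],-1],[[0,0,0],[0,0,0],-1],[[0,0,0],[0,0,0],-1]]'
```

```text
clock: 8.02
tcp_pos: [0.5093, -0.0099, 0.1063]
eef_rot: [-0.641, 0.767, 0.0, -0.0]
force: [-0.9, -0.2, -2.8]
opening: 0.0104
finger_force: 78.2
clock: 8.43
tcp_pos: [0.5099, -0.0099, 0.1013]
eef_rot: [-0.641, 0.767, -0.0, 0.001]
force: [-1.4, 0.2, 1.5]
opening: 0.0111
finger_force: 78.8
```

```bash

python3 -m crank '[[[0,0,0],[0,0,0],0],[[0,0,0],[0,0,0],0],[[0,0,0],[0,0,0],0],[[0,0,0],[0,0,-0.06],0],[[0,0,0],[0,0,-0.12],0],[[0,0,0],[0,0,-0.12],0],[[0,0,0],[0,0,-0.12],0]]'
python3 -m crank '[[[0,0,0],[-0.13,0,0],1],[[0,0,0],[-0.13,0,0],1],[[0,0,0],[-0.13,0,0],1],[[0,0,0],[-0.13,0,0],1],[[0,0,0],[-0.13,0,0],1],[[0,0,0],[-0.13,0,0],1],[[0,0,0],[-0.13,0,0],1],[[0,0,0],[-0.13,0,0],1]]'
python3 - <<'E'
from h import *
plan([.40,.3225,.15],-83)
t,s=snap('top',4),snap('side',4)
cv2.imwrite('pics/z4.png',np.hstack([crop(t,295,170,70,80,394,450),crop(s,270,165,100,110,406,450)]))
E
```

```text
clock: 9.02
tcp_pos: [0.5096, -0.0102, 0.2283]
eef_rot: [-0.641, 0.767, 0.0, 0.0]
force: [0.9, -0.5, -0.3]
opening: 0.0425
finger_force: 0.0
clock: 9.68
tcp_pos: [0.5653, 0.299, 0.2272]
eef_rot: [-0.641, 0.767, 0.0, 0.001]
force: [0.6, 0.0, 0.9]
opening: 0.0852
finger_force: 0.0
t 9.68 tcp [0.5653 0.299  0.2272] shift [0.0209 0.5564 0.2569] rows>= 4.411594641426486 turn [-1.2000e-03 -1.0000e-04 -1.1913e+00] rows>= 14.984413514615072 after-turn shift [-0.5373 -0.1449  0.2575] F [0.6 0.  0.9] op 0.0852 ff 0.0
```

View pics/z4.png

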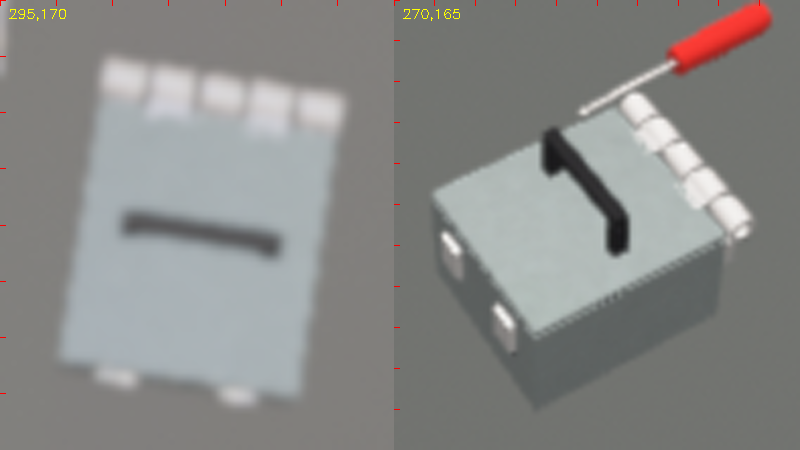

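The lid is closed: the picture shows all five knuckles in one line, evenly spaced, about (307..352, 184..190) in the top view. Now the pin.

```bash

python3 -m crank '[[[0,0,-0.0795],[0,0,0],1],[[0,0,-0.0795],[0,0,0],1],[[0,0,-0.0795],[0,0,0],1],[[0,0,-0.0795],[0,0,0],1],[[0,0,-0.0795],[0,0,0],1],[[0,0,-0.0795],[0,0,0],1],[[0,0,-0.0795],[0,0,0],1],[[0,0,-0.0795],[0,0,0],1]]' >/dev/null
python3 -m crank '[[[0,0,-0.0795],[0,0,0],1],[[0,0,-0.0795],[0,0,0],1],[[0,0,-0.0795],[0,0,0],1],[[0,0,-0.0795],[0,0,0],1],[[0,0,-0.0795],[0,0,0],1],[[0,0,-0.0795],[0,0,0],1],[[0,0,-0.0795],[0,0,0],1]]' >/dev/null
python3 -m crank '[[[0,0,0],[-0.09,-0.024,0.02],1],[[0,0,0],[-0.09,-0.024,0.02],1],[[0,0,0],[-0.09,-0.024,0.02],1],[[0,0,0],[-0.09,-0.024,0.02],1],[[0,0,0],[-0.09,-0.024,0.02],1],[[0,0,0],[-0.087,-0.025,0.02],1],[[0,0,0],[0,0,0.02],1],[[0,0,0],[0,0,0],1]]'
python3 -c "
from h import *
plan([.3999,.3223,.0175],-83);print(arm.observe()['q'])"
```

```text
clock: 11.7
tcp_pos: [0.3986, 0.3198, 0.1845]
eef_rot: [0.998, 0.063, -0.0, 0.0]
force: [0.5, -0.3, -0.2]
opening: 0.0853
finger_force: 0.0
t 11.7 tcp [0.3986 0.3198 0.1845] shift [ 0.0052 -0.0078  0.5566] rows>= 4.00521859253356 turn [0.     0.0001 0.0022] rows>= 0.0279437155017753 after-turn shift [ 0.0052 -0.0077  0.5566] F [ 0.5 -0.3 -0.2] op 0.0853 ff 0.0
[ 9.94090933e-01  2.33318679e-01 -3.37744330e-01 -3.95114259e-05
 -9.99833656e-01  7.02387760e-01]
```

```bash

python3 -m crank '[[[0,0,0.002],[0.005,-0.0078,0.12],1],[[0,0,0],[0,0,0.12],1],[[0,0,0],[0,0,0.12],1],[[0,0,0],[0,0,0.12],1],[[0,0,0],[0,0,0.07],1],[[0,0,0],[0,0,0.006],0.3],[[0,0,0],[0,0,0],0],[[0,0,0],[0,0,0],-0.5]]' 80
python3 -m crank '[[[0,0,0],[0,0,0],-0.8],[[0,0,0],[0,0,0],-1],[[0,0,0],[0,0,0],-1],[[0,0,0],[0,0,0],-1],[[0,0,0],[0,0,0],-1],[[0,0,0],[0,0,0],-1],[[0,0,0],[0,0,0],-1]]'
python3 -c "
from h import *
plan([.3999,.3223,.0175],-83)"
```

```text
clock: 12.37
tcp_pos: [0.4027, 0.3239, 0.0195]
eef_rot: [0.998, 0.06, 0.001, -0.001]
force: [0.9, -0.4, 1.3]
opening: 0.0518
finger_force: 0.0
clock: 12.95
tcp_pos: [0.4018, 0.3233, 0.0198]
eef_rot: [0.998, 0.061, 0.001, -0.001]
force: [0.7, -1.3, 7.9]
opening: 0.0069
finger_force: 78.2
t 12.95 tcp [0.4018 0.3233 0.0198] shift [-0.0068  0.0027  0.0077] rows>= 0.07633300502410002 turn [-0.0012 -0.0016 -0.0005] rows>= 0.026095517103506716 after-turn shift [-0.0068  0.0027  0.0077] F [ 0.7 -1.3  7.9] op 0.0069 ff 78.19551944732666
```

```bash

python3 -m crank '[[[0,0,0],[0,0,-0.01],-1],[[0,0,0],[0,0,-0.03],-1],[[0,0,0],[0,0,-0.06],-1],[[0,0,0],[0,0,-0.1],-1],[[0,0,0],[0,0,-0.1],-1],[[0,0,0],[0,0,-0.1],-1],[[0,0,0],[0,0,-0.05],-1]]'
python3 - <<'E'
from h import *
plan([.40,.3225,.15],-83)
t,s=snap('top',5),snap('side',5)
cv2.imwrite('pics/z5.png',np.hstack([crop(t,195,195,70,90,350,450),crop(s,170,100,100,100,450,450)]))
E
```

```text
clock: 13.53
tcp_pos: [0.4022, 0.3241, 0.1578]
eef_rot: [0.998, 0.061, 0.003, -0.003]
force: [0.9, 1.0, -1.0]
opening: 0.0074
finger_force: 78.1
t 13.53 tcp [0.4022 0.3241 0.1578] shift [-0.0081  0.0046  0.0258] rows>= 0.1972504173161547 turn [-0.0034 -0.0037 -0.0003] rows>= 0.063145095428292 after-turn shift [-0.0079  0.0045  0.0259] F [ 0.9  1.  -1. ] op 0.0074 ff 78.08672547340393
```

View pics/z5.png

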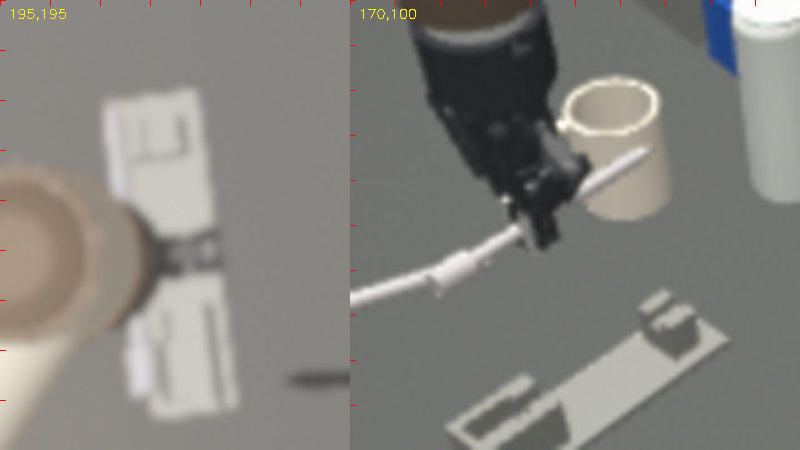

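```bash

python3 -m crank '[[[0,0,0.0795],[0,0,0],-1],[[0,0,0.0795],[0,0,0],-1],[[0,0,0.0795],[0,0,0],-1],[[0,0,0.0795],[0,0,0],-1],[[0,0,0.0795],[0,0,0],-1],[[0,0,0.0795],[0,0,0],-1],[[0,0,0.0795],[0,0,0],-1],[[0,0,0.0795],[0,0,0],-1]]' >/dev/null
python3 -m crank '[[[0,0,0.0795],[0,0,0],-1],[[0,0,0.0795],[0,0,0],-1],[[0,0,0.0795],[0,0,0],-1],[[0,0,0.0795],[0,0,0],-1],[[0,0,0.0795],[0,0,0],-1],[[0,0,0.0795],[0,0,0],-1],[[0,0,0.0795],[0,0,0],-1]]' >/dev/null
python3 -c "
from h import *
plan([.6276,.1810,.0688],169.87)"
```

```text
t 14.88 tcp [0.4003 0.3221 0.1519] shift [ 0.3198 -0.8324  0.2765] rows>= 6.716524982745844 turn [ 0.0007 -0.0009 -0.0072] rows>= 0.09166628239167499 after-turn shift [ 0.3296 -0.8284  0.2769] F [ 0.2  0.1 -1.3] op 0.0076 ff 78.01664113998413
```

```bash

python3 -m crank '[[[0,0,-0.0072],[0.03,-0.07,0],-1],[[0,0,0],[0.05,-0.1266,0.03],-1],[[0,0,0],[0.05,-0.1266,0.03],-1],[[0,0,0],[0.05,-0.1266,0.03],-1],[[0,0,0],[0.05,-0.1266,0.03],-1],[[0,0,0],[0.05,-0.1266,0.03],-1],[[0,0,0],[0.05,-0.1266,0.03],-1],[[0,0,0],[0,0,0],-1]]'
python3 - <<'E'
from h import *
np.set_printoptions(precision=4,suppress=True)
plan([.6276,.1810,.0688],169.87)
t,s=snap('top',6),snap('side',6)
H=np.array([.591,-.0237,.085]);u=np.array([-.176,-.984,0])
print(proj(t,[H-u*.068,H-u*.108,H-u*.29]),proj(s,[H-u*.068,H-u*.108,H-u*.29]))
cv2.imwrite('pics/z6.png',np.hstack([crop(t,215,150,140,90,420,270),crop(s,250,110,120,90,360,270)]))
E
```

```text
clock: 15.55
tcp_pos: [0.632, 0.1787, 0.0947]
eef_rot: [-0.642, 0.767, 0.0, -0.002]
force: [0.2, 1.2, -1.5]
opening: 0.007
finger_force: 78.4
t 15.55 tcp [0.632  0.1787 0.0947] shift [-0.0053  0.0154  0.0863] rows>= 0.6319098989536067 turn [ 0.0018 -0.0017  0.0002] rows>= 0.030776684917534717 after-turn shift [-0.0051  0.0156  0.0863] F [ 0.2  1.2 -1.5] op 0.007 ff 78.40801477432251
[[312.924  183.2978]
 [300.5922 181.3755]
 [244.468  172.6271]] [[327.2959 190.8801]
 [319.8101 182.5459]
 [289.1749 148.4391]]
```

View pics/z6.png

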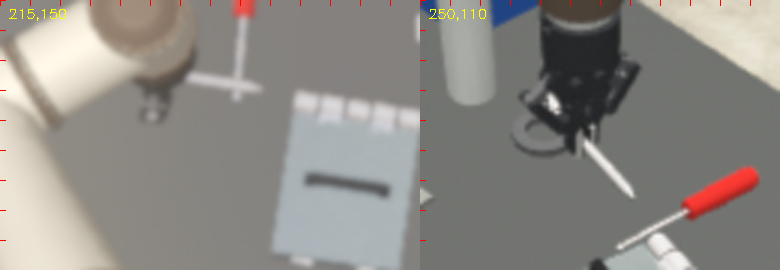

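```bash

python3 -m crank '[[[0.001,-0.001,0],[-0.003,0.008,0.03],-1],[[0.001,-0.001,0],[-0.002,0.0076,0.03],-1],[[0,0,0],[0,0,0.026],-1],[[0,0,0],[0,0,0],-1],[[0,0,0],[0,0,0],-1],[[0,0,0],[0,0,0],-1]]'
python3 - <<'E'
from h import *
np.set_printoptions(precision=3,suppress=True)
plan([.6276,.1810,.0688],169.87)
t,s=snap('top',7),snap('side',7)
H=np.array([.591,-.0237,.085]);u=np.array([-.176,-.984,0]);w=np.array([0,0,1.]);v=np.cross(u,w)
# profile across the axis at stations along it, both views: sample luminance along v (top) at z of the axis / image normal
for n,c in(('top',t),('side',s)):
    for a in list(range(-165,-100,8))+[-56,-56+5,-28,0,28,56]:
        P=H+u*a/1000;q=proj(c,[P,P+u*.01]);d=q[1]-q[0];k=np.array([-d[1],d[0]])/np.hypot(*d)
        r=np.arange(-9,9.01,.25);L=c['frame'].min(2).astype(np.float32)
        xy=(q[0]+r[:,None]*k).astype(np.float32);v_=cv2.remap(L,xy[:,0].copy(),xy[:,1].copy(),1).ravel()
        sc=np.hypot(*(proj(c,[P])[0]-q[1]))/.01/1000
        on=v_>180 if n=='top' else v_>165
        j=np.flatnonzero(on); 
        print(n,a,'px',q[0],'edges',(r[j[0]],r[j[-1]],'mid',(r[j[0]]+r[j[-1]])/2) if len(j) else None,'max',v_.max(),'at',r[v_.argmax()],'px/mm',sc.round(3))
E
```

```text
clock: 16.15
tcp_pos: [0.6245, 0.1864, 0.0742]
eef_rot: [-0.645, 0.764, -0.0, 0.003]
force: [-0.6, -0.3, -0.7]
opening: 0.0071
finger_force: 78.4
t 16.15 tcp [0.625 0.186 0.074] shift [ 0.016 -0.013  0.018] rows>= 0.19719988915505396 turn [-0.003  0.003  0.005] rows>= 0.08018655800077623 after-turn shift [ 0.016 -0.013  0.018] F [-0.6 -0.3 -0.7] op 0.0071 ff 78.37942242622375
top -165 px [283.017 178.636] edges (np.float64(0.25), np.float64(2.0), 'mid', np.float64(1.125)) max 195.17969 at 1.25 px/mm 0.312
top -157 px [285.484 179.021] edges (np.float64(0.0), np.float64(2.25), 'mid', np.float64(1.125)) max 200.34375 at 1.0 px/mm 0.312
top -149 px [287.951 179.405] edges (np.float64(-0.25), np.float64(2.0), 'mid', np.float64(0.875)) max 198.08301 at 0.75 px/mm 0.312
top -141 px [290.418 179.79 ] edges (np.float64(0.0), np.float64(2.25), 'mid', np.float64(1.125)) max 195.95801 at 1.25 px/mm 0.312
top -133 px [292.884 180.174] edges (np.float64(-7.5), np.float64(2.25), 'mid', np.float64(-2.625)) max 201.91797 at 0.75 px/mm 0.312
top -125 px [295.351 180.559] edges (np.float64(0.0), np.fl
[... 2189 characters left out ...]
.float64(2.125)) max 234.6211 at -2.25 px/mm 0.291
side -51 px [330.57  194.525] edges (np.float64(-4.5), np.float64(9.0), 'mid', np.float64(2.25)) max 205.66797 at -3.75 px/mm 0.292
side -28 px [335.09  199.557] edges (np.float64(-5.0), np.float64(9.0), 'mid', np.float64(2.0)) max 235.1875 at -2.5 px/mm 0.299
side 0 px [340.739 205.846] edges (np.float64(-4.75), np.float64(9.0), 'mid', np.float64(2.125)) max 235.4375 at -2.75 px/mm 0.308
side 28 px [346.555 212.322] edges (np.float64(-5.0), np.float64(9.0), 'mid', np.float64(2.0)) max 236.875 at -2.0 px/mm 0.317
side 56 px [352.547 218.992] edges (np.float64(-4.75), np.float64(4.75), 'mid', np.float64(0.0)) max 236.86523 at -2.0 px/mm 0.327
```

```bash

python3 -m crank '[[[0,0,0],[0,0,0],-1],[[0,0,0],[0,0,0],-1],[[0,0,0],[0,0,0],-1]]'
python3 -m crank '[[[0,0,0],[0,0,0],-1],[[0,0,0],[0,0,0],-1],[[0,0,0],[0,0,0],-1]]'
python3 -c "
from h import *
plan([.6276,.1810,.0685],169.87)"
```

```text
clock: 16.5
tcp_pos: [0.6247, 0.1858, 0.074]
eef_rot: [-0.644, 0.765, -0.0, 0.003]
force: [1.1, 1.1, -0.6]
opening: 0.0073
finger_force: 78.4
clock: 16.75
tcp_pos: [0.6246, 0.1857, 0.0738]
eef_rot: [-0.644, 0.765, -0.0, 0.003]
force: [0.7, -0.4, -1.8]
opening: 0.0075
finger_force: 78.4
t 16.75 tcp [0.6246 0.1857 0.0738] shift [ 0.0138 -0.0124  0.0176] rows>= 0.1843003062419064 turn [-0.0025  0.0027  0.0041] rows>= 0.0689739321169785 after-turn shift [ 0.0136 -0.0126  0.0176] F [ 0.7 -0.4 -1.8] op 0.0075 ff 78.37830305099487
```

```bash
cat > prof.py <<'E'
from h import *
def prof(t,s,aa,H=np.array([.591,-.0237,.085]),u=np.array([-.176,-.984,0])):
    for n,c,th in(('top',t,175),('side',s,165)):
        for a in aa:
            P=H+u*a/1000;q=proj(c,[P,P+u*.01]);d=q[1]-q[0];k=np.array([-d[1],d[0]])/np.hypot(*d)
            r=np.arange(-5,5.01,.1);xy=(q[0]+r[:,None]*k).astype(np.float32)
            v=cv2.remap(c['frame'].min(2).astype(np.float32),xy[:,0].copy(),xy[:,1].copy(),1).ravel();j=np.flatnonzero(v>th)
            print(n,a,(r[j[0]].round(2),r[j[-1]].round(2),'mid',((r[j[0]]+r[j[-1]])/2).round(2)) if len(j) else None,end=' | ')
        print()
E
python3 -m crank '[[[0,0,0],[0,-0.005,0.009],-1],[[0,0,0],[0,-0.005,0.0095],-1],[[0,0,0],[0,0,0],-1],[[0,0,0],[0,0,0],-1],[[0,0,0],[0,0,0],-1]]'
python3 -c "
from prof import *
plan([.6276,.1810,.0685],169.87)
prof(snap('top',8),snap('side',8),[-165,-157,-149,-141,-125,-117,-112])"
```

```text
clock: 17.17
tcp_pos: [0.6275, 0.1852, 0.068]
eef_rot: [-0.644, 0.765, -0.0, 0.003]
force: [0.5, 0.2, -1.2]
opening: 0.0072
finger_force: 78.4
t 17.17 tcp [0.6275 0.1852 0.068 ] shift [ 0.0138 -0.0026 -0.0016] rows>= 0.10124745371920417 turn [-0.0023  0.0025  0.0042] rows>= 0.06764728194159303 after-turn shift [ 0.0137 -0.0026 -0.0015] F [ 0.5  0.2 -1.2] op 0.0072 ff 78.3786141872406
top -165 (np.float64(-0.9), np.float64(1.8), 'mid', np.float64(0.45)) | top -157 (np.float64(-1.2), np.float64(1.7), 'mid', np.float64(0.25)) | top -149 (np.float64(-0.9), np.float64(1.6), 'mid', np.float64(0.35)) | top -141 (np.float64(-1.0), np.float64(1.7), 'mid', np.float64(0.35)) | top -125 (np.float64(-0.9), np.float64(1.6), 'mid', np.float64(0.35)) | top -117 (np.float64(0.1), np.float64(0.2), 'mid', np.float64(0.15)) | top -112 None | 
side -165 (np.float64(-2.0), np.float64(0.9), 'mid', np.float64(-0.55)) | side -157 (np.float64(-2.0), np.float64(0.9), 'mid', np.float64(-0.55)) | side -149 (np.float64(-2.0), np.float64(0.9), 'mid', np.float64(-0.55)) | side -141 (np.float64(-2.0), np.float64(0.9), 'mid', np.float64(-0.55)) | side -125 (np.float64(-1.8), np.float64(0.7), 'mid', np.float64(-0.55)) | side -117 (np.float64(-1.4), np.float64(0.4), 'mid', np.float64(-0.5)) | side -112 (np.float64(-1.1), np.float64(-0.0), 'mid', np.float64(-0.55)) |
```

```bash
python3 - <<'E'
from prof import *
H=np.array([.591,-.0237,.085]);u=np.array([-.176,-.984,0])
for n in('top','side'):
    c=load(n,8);R=cv2.Rodrigues(c['rvec'])[0]
    for a in [-160,-155,-150,-145,-140,-58,-54,-50,-4,0,4,50,54]:
        P=H+u*a/1000;q=proj(c,[P,P+u*.01]);d=q[1]-q[0];k=np.array([-d[1],d[0]])/np.hypot(*d)
        r=np.arange(-8,8.01,.1);xy=(q[0]+r[:,None]*k).astype(np.float32)
        v=cv2.remap(c['frame'].min(2).astype(np.float32),xy[:,0].copy(),xy[:,1].copy(),cv2.INTER_CUBIC).ravel();v=cv2.GaussianBlur(v[:,None],(1,9),0,sigmaX=2,sigmaY=2).ravel()
        g=np.gradient(v);m=(r>-6.5)&(r<0);lo=r[m][g[m].argmax()];m=(r>0)&(r<5.5);hi=r[m][g[m].argmin()]
        sc=c['mtx'][0,0]/(R@P+c['tvec'].ravel())[2]/1000;rad=(5 if a<-100 else 11)*sc
        print(n,a,'lo',lo.round(1),'hi',hi.round(1),'R',rad.round(2),'c_lo',(lo+rad).round(2),'c_hi',(hi-rad).round(2))
E
```

```text
Traceback (most recent call last):
cv2.error: OpenCV(4.12.0) :-1: error: (-5:Bad argument) in function 'GaussianBlur'
> Overload resolution failed:
>  - argument for GaussianBlur() given by name ('sigmaX') and position (3)
>  - argument for GaussianBlur() given by name ('sigmaX') and position (3)
```

```bash
python3 - <<'E'
from prof import *
from scipy.ndimage import gaussian_filter1d as gf
H=np.array([.591,-.0237,.085]);u=np.array([-.176,-.984,0])
for n in('top','side'):
    c=load(n,8);R=cv2.Rodrigues(c['rvec'])[0]
    for a in [-160,-152,-144,-56,-52,-2,2,52]:
        P=H+u*a/1000;q=proj(c,[P,P+u*.01]);d=q[1]-q[0];k=np.array([-d[1],d[0]])/np.hypot(*d)
        r=np.arange(-8,8.01,.1);xy=(q[0]+r[:,None]*k).astype(np.float32)
        v=gf(cv2.remap(c['frame'].min(2).astype(np.float32),xy[:,0].copy(),xy[:,1].copy(),cv2.INTER_CUBIC).ravel(),3)
        g=np.gradient(v);m=(r>-6.5)&(r<0);lo=r[m][g[m].argmax()];m=(r>0)&(r<5.5);hi=r[m][g[m].argmin()]
        sc=c['mtx'][0,0]/(R@P+c['tvec'].ravel())[2]/1000;rad=(5 if a<-100 else 11)*sc
        print(n,a,'lo',lo.round(1),'hi',hi.round(1),'R',rad.round(2),'c_lo',(lo+rad).round(2),'c_hi',(hi-rad).round(2), v[::8].astype(int) if a in(-152,-56) else '')
E
```

```text
top -160 lo -1.6 hi 2.2 R 1.56 c_lo -0.04 c_hi 0.64 
top -152 lo -1.3 hi 1.9 R 1.56 c_lo 0.26 c_hi 0.34 [127 127 127 127 127 127 129 137 156 180 195 193 177 154 136 129 127 127
 127 127 127]
top -144 lo -1.4 hi 2.2 R 1.56 c_lo 0.16 c_hi 0.64 
top -56 lo -3.1 hi 1.9 R 3.43 c_lo 0.33 c_hi -1.53 [127 127 127 128 134 150 174 196 210 215 214 209 200 191 184 178 173 170
 169 169 170]
top -52 lo -3.2 hi 1.9 R 3.43 c_lo 0.23 c_hi -1.53 
top -2 lo -3.5 hi 1.6 R 3.43 c_lo -0.07 c_hi -1.83 
top 2 lo -3.6 hi 1.5 R 3.43 c_lo -0.17 c_hi -1.93 
top 52 lo -3.3 hi 1.8 R 3.43 c_lo 0.13 c_hi -1.63 
side -160 lo -1.8 hi 0.9 R 1.63 c_lo -0.17 c_hi -0.73 
side -152 lo -1.8 hi 1.0 R 1.64 c_lo -0.16 c_hi -0.64 [111 111 111 112 112 111 112 143 198 230 215 172 125 111 111 111 112 112
 112 112 112]
side -144 lo -2.0 hi 0.8 R 1.65 c_lo -0.35 c_hi -0.85 
side -56 lo -4.7 hi 1.0 R 3.79 c_lo -0.91 c_hi -2.79 [111 111 112 124 167 215 232 236 236 232 223 203 174 164 174 175 173 172
 171 171 171]
side -52 lo -4.7 hi 0.6 R 3.79 c_lo -0.91 c_hi -3.19 
side -2 lo -4.9 hi 1.2 R 3.89 c_lo -1.01 c_hi -2.69 
side 2 lo -4.9 hi 1.2 R 3.9 c_lo -1.0 c_hi -2.7 
side 52 lo -4.8 hi 1.3 R 4.01 c_lo -0.79 c_hi -2.71
```

```bash

python3 -m crank '[[[0,0,0],[0.01,-0.0017,-0.0067],-1],[[0,0,0],[0.03,0,0],-1],[[0,0,0],[0.04,0,0],-1],[[0,0,0],[0.03,0,0],-1],[[0,0,0],[0.015,0,0],-1],[[0,0,0],[0,0,0],-1],[[0,0,0],[0,0,0],-1],[[0,0,0],[0,0,0],-1]]'
python3 - <<'E'
from prof import *
plan([.6276,.1810,.0685],169.87)
t,s=snap('top',9),snap('side',9)
prof(t,s,[-122,-114,-106,-98,-90,-86,-82,-78,-74,-70])
cv2.imwrite('pics/z9.png',np.hstack([crop(t,270,165,70,50,400,286),crop(s,295,160,70,50,400,286)]))
E
```

```text
clock: 17.93
tcp_pos: [0.6219, 0.1482, 0.0702]
eef_rot: [-0.644, 0.765, -0.0, 0.003]
force: [-0.7, -0.2, -1.8]
opening: 0.0074
finger_force: 78.4
t 17.93 tcp [0.6219 0.1482 0.0702] shift [-0.1109 -0.0002  0.0061] rows>= 0.7987174493403923 turn [-0.0027  0.0028  0.0041] rows>= 0.07099684212856647 after-turn shift [-0.1109  0.0005  0.0056] F [-0.7 -0.2 -1.8] op 0.0074 ff 78.37740540504456
top -122 (np.float64(-1.3), np.float64(1.3), 'mid', np.float64(-0.0)) | top -114 (np.float64(-1.4), np.float64(1.3), 'mid', np.float64(-0.05)) | top -106 (np.float64(-1.4), np.float64(1.2), 'mid', np.float64(-0.1)) | top -98 (np.float64(-1.2), np.float64(1.3), 'mid', np.float64(0.05)) | top -90 (np.float64(-1.3), np.float64(1.3), 'mid', np.float64(-0.0)) | top -86 (np.float64(-1.1), np.float64(1.2), 'mid', np.float64(0.05)) | top -82 (np.float64(-0.9), np.float64(0.9), 'mid', np.float64(-0.0)) | top -78 (np.float64(-0.0), np.float64(0.3), 'mid', np.float64(0.15)) | top -74 None | top -70 None | 
side -122 (np.float64(-2.6), np.float64(0.3), 'mid', np.float64(-1.15)) | side -114 (np.float64(-2.6), np.float64(0.3), 'mid', np.float64(-1.15)) | side -106 (np.float64(-2.6), np.float64(0.3), 'mid', np.float64(-1.15)) | side -98 (np.float64(-2.6), np.float64(0.3), 'mid', np.float64(-1.15)) | side -90 (np.float64(-2.5), np.float64(5.0), 'mid', np.float64(1.25)) | side -86 (np.float64(-3.0), np.float64(4.9), 'mid', np.float64(0.95)) | side -82 (np.float64(-5.0), np.float64(0.5), 'mid', np.float64(-2.25)) | side -78 (np.float64(-5.0), np.float64(4.9), 'mid', np.float64(-0.05)) | side -74 (np.float64(-3.7), np.float64(5.0), 'mid', np.float64(0.65)) | side -70 (np.float64(-4.5), np.float64(5.0), 'mid', np.float64(0.25)) |
```

View pics/z9.png

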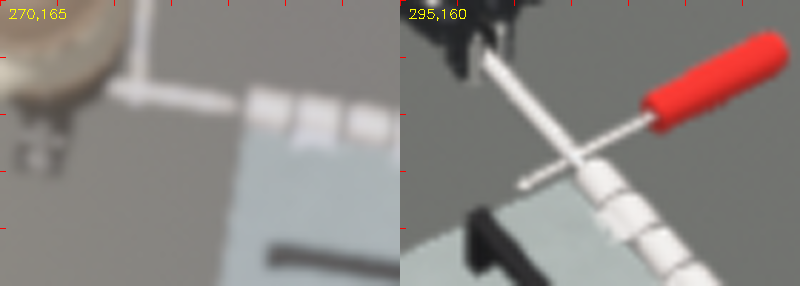

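```bash

python3 -m crank '[[[0,0,0],[0.02,0,0],-1],[[0,0,0],[0.02,0,0],-1],[[0,0,0],[0.02,0,0],-1],[[0,0,0],[0.02,0,0],-1],[[0,0,0],[0,0,0],-1]]' | egrep 'pos|force'
python3 -m crank '[[[0,0,0],[0.03,0,0],-1],[[0,0,0],[0.03,0,0],-1],[[0,0,0],[0,0,0],-1]]'| egrep 'pos|force'
python3 -c "
from h import *
plan([.6276,.1810,.0685],169.87)"
```

```text
tcp_pos: [0.6171, 0.1231, 0.0699]
force: [-0.3, -0.2, -0.3]
finger_force: 78.4
tcp_pos: [0.6139, 0.105, 0.0698]
force: [0.5, -0.4, -1.6]
finger_force: 78.2
t 18.7 tcp [0.6139 0.105  0.0698] shift [-0.2573 -0.0018  0.0053] rows>= 1.851255573836562 turn [-0.0018  0.0023  0.0031] rows>= 0.05371134636951668 after-turn shift [-0.2573 -0.0005  0.0043] F [ 0.5 -0.4 -1.6] op 0.0072 ff 78.1985878944397
```

```bash

python3 -m crank '[[[0,0,0],[0.02,0,0],-1],[[0,0,0],[0.02,0,0],-1],[[0,0,0],[0.02,0,0],-1],[[0,0,0],[0,0,0],-1]]' | egrep 'pos|force'
python3 -m crank '[[[0,0,0],[0.02,0,0],-1],[[0,0,0],[0.02,0,0],-1],[[0,0,0],[0.02,0,0],-1],[[0,0,0],[0,0,0],-1],[[0,0,0],[0,0,0],-1]]'| egrep 'pos|force'
python3 - <<'E'
from prof import *
plan([.6276,.1810,.0685],169.87)
prof(load('top',9) if 0 else snap('top',10),snap('side',10),[-170,-162,-154,-146,-120,-80])
E
```

```text
tcp_pos: [0.6112, 0.0879, 0.0698]
force: [-0.0, 0.8, -0.8]
finger_force: 78.2
tcp_pos: [0.6084, 0.0709, 0.0698]
force: [-0.6, -0.0, -0.5]
finger_force: 78.2
t 19.45 tcp [0.6084 0.0709 0.0698] shift [-0.3725 -0.0006  0.0058] rows>= 2.6802582492161133 turn [-0.0024  0.0026  0.0038] rows>= 0.06563046348930021 after-turn shift [-0.3725  0.0016  0.0042] F [-0.6 -0.  -0.5] op 0.007 ff 78.2004725933075
top -170 (np.float64(-5.0), np.float64(5.0), 'mid', np.float64(-0.0)) | top -162 (np.float64(-5.0), np.float64(5.0), 'mid', np.float64(-0.0)) | top -154 (np.float64(-5.0), np.float64(5.0), 'mid', np.float64(-0.0)) | top -146 (np.float64(-5.0), np.float64(5.0), 'mid', np.float64(-0.0)) | top -120 (np.float64(-1.9), np.float64(2.0), 'mid', np.float64(0.05)) | top -80 None | 
side -170 None | side -162 None | side -154 (np.float64(-3.2), np.float64(-1.4), 'mid', np.float64(-2.3)) | side -146 (np.float64(-2.1), np.float64(-0.4), 'mid', np.float64(-1.25)) | side -120 None | side -80 (np.float64(-3.0), np.float64(0.2), 'mid', np.float64(-1.4)) |
```

```bash

python3 -m crank '[[[0,0,0],[0,0,0],-0.6],[[0,0,0],[0,0,0],-0.2],[[0,0,0],[0,0,0],0.3],[[0,0,0],[0,0,0],1],[[0,0,0],[0,0,0],1],[[0,0,0],[0,0,0],1],[[0,0,0],[-0.05,0,0],1],[[0,0,0],[-0.06,0,0],1]]' | egrep 'pos|force'
python3 -m crank '[[[0,0,0],[-0.06,0,0],1],[[0,0,0],[-0.04,0,0],1],[[0,0,0],[0,0,0],1],[[0,0,0],[0,0,0],1]]'
python3 - <<'E'
from prof import *
plan([.6276,.1810,.0685],169.87)
t,s=snap('top',11),snap('side',11)
prof(t,s,[-170,-164,-158,-150,-140,-130,-120,-110,-100,-90,-80])
cv2.imwrite('pics/z11.png',np.hstack([crop(t,260,160,80,60,400,300),crop(s,285,145,80,60,400,300)]))
E
```

```text
tcp_pos: [0.6141, 0.1037, 0.07]
force: [0.0, 0.1, -0.5]
finger_force: 0.0
clock: 20.55
tcp_pos: [0.619, 0.1345, 0.0698]
eef_rot: [-0.645, 0.764, -0.0, 0.003]
force: [-0.1, -1.4, -0.0]
opening: 0.0853
finger_force: 0.0
t 20.55 tcp [0.619  0.1345 0.0698] shift [-0.1576 -0.0022  0.0048] rows>= 1.1341463704071155 turn [-0.0022  0.0025  0.0052] rows>= 0.07787923656324615 after-turn shift [-0.1576 -0.0009  0.0042] F [-0.1 -1.4 -0. ] op 0.0853 ff 0.0
top -170 None | top -164 None | top -158 None | top -150 None | top -140 None | top -130 (np.float64(0.2), np.float64(1.1), 'mid', np.float64(0.65)) | top -120 (np.float64(-1.6), np.float64(1.0), 'mid', np.float64(-0.3)) | top -110 (np.float64(-1.6), np.float64(1.2), 'mid', np.float64(-0.2)) | top -100 (np.float64(-1.7), np.float64(1.0), 'mid', np.float64(-0.35)) | top -90 (np.float64(-1.6), np.float64(1.0), 'mid', np.float64(-0.3)) | top -80 (np.float64(-1.9), np.float64(1.0), 'mid', np.float64(-0.45)) | 
side -170 (np.float64(-2.4), np.float64(1.6), 'mid', np.float64(-0.4)) | side -164 (np.float64(-2.8), np.float64(1.9), 'mid', np.float64(-0.45)) | side -158 (np.float64(-2.9), np.float64(2.0), 'mid', np.float64(-0.45)) | side -150 (np.float64(-2.9), np.float64(2.0), 'mid', np.float64(-0.45)) | side -140 (np.float64(-2.1), np.float64(0.9), 'mid', np.float64(-0.6)) | side -130 (np.float64(-1.9), np.float64(0.8), 'mid', np.float64(-0.55)) | side -120 (np.float64(-2.1), np.float64(0.7), 'mid', np.float64(-0.7)) | side -110 (np.float64(-2.1), np.float64(0.6), 'mid', np.float64(-0.75)) | side -100 (np.float64(-2.3), np.float64(0.5), 'mid', np.float64(-0.9)) | side -90 (np.float64(-2.4), np.float64(5.0), 'mid', np.float64(1.3)) | side -80 (np.float64(-5.0), np.float64(0.4), 'mid', np.float64(-2.3)) |
```

View pics/z11.png

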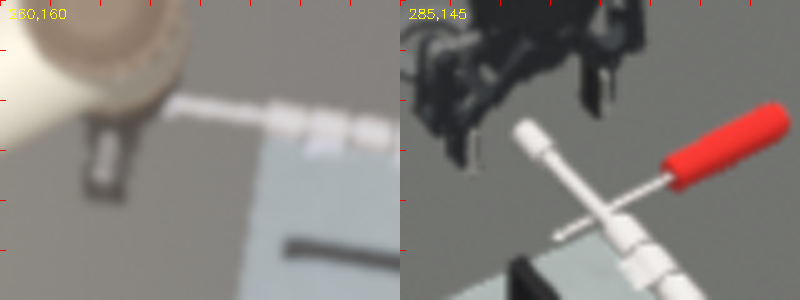

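The pin is seated in the knuckles; the picture shows its head at about (311,171) in the side view, sagging about 3°. I'll take the head tilted, level it and push.

```bash

python3 -m crank '[[[0,0.0165,0],[0,-0.002,0.009],1],[[0,0.0165,0],[0,0,0.009],1],[[0,0,0],[0,0,0],0.3],[[0,0,0],[0,0,0],-0.2],[[0,0,0],[0,0,0],-1],[[0,0,0],[0,0,0],-1],[[0,0,0],[0,0,0],-1],[[0,0,0],[0,0,0],-1]]' 60 | egrep 'pos|rot|force|opening'
python3 -m crank '[[[0,0,0],[0,0,0],-1],[[0,0,0],[0,0,0],-1],[[0,0,0],[0,0,0],-1]]'
python3 -c "
from h import *
plan([.6276,.1810,.0698],169.87)"
```

```text
tcp_pos: [0.62, 0.133, 0.0649]
eef_rot: [-0.644, 0.765, -0.017, -0.017]
force: [0.5, -0.4, 0.9]
opening: 0.0161
finger_force: 58.5
clock: 21.57
tcp_pos: [0.6199, 0.1331, 0.0648]
eef_rot: [-0.644, 0.764, -0.017, -0.017]
force: [0.6, -2.6, 0.5]
opening: 0.0155
finger_force: 58.5
t 21.57 tcp [0.6199 0.1331 0.0648] shift [-0.1609  0.0016 -0.0244] rows>= 1.170698544827588 turn [-0.0027 -0.0304  0.0041] rows>= 0.3877213449256396 after-turn shift [-0.1619  0.0027 -0.0166] F [ 0.6 -2.6  0.5] op 0.0155 ff 58.48479151725769
```

```bash

python3 -m crank '[[[0,-0.008,0],[0,0,-0.0045],-1],[[0,-0.008,0],[0,0,-0.0045],-1],[[0,-0.008,0],[0,0,-0.0045],-1],[[0,-0.008,0],[0,0,-0.0045],-1],[[0,0,0],[0,0,0],-1],[[0,0,0],[0,0,0],-1]]'
python3 - <<'E'
from prof import *
plan([.6276,.1810,.0698],169.87)
t,s=snap('top',12),snap('side',12)
prof(t,s,[-140,-130,-120,-110,-100,-92,-84])
E
```

```text
clock: 22.07
tcp_pos: [0.6197, 0.1332, 0.0701]
eef_rot: [-0.644, 0.765, -0.001, 0.002]
force: [-0.2, 0.0, -1.7]
opening: 0.0159
finger_force: 58.5
t 22.07 tcp [0.6197 0.1332 0.0701] shift [-0.1614  0.0012  0.0014] rows>= 1.1612803515928085 turn [-0.0024  0.0019  0.0038] rows>= 0.06131357814418469 after-turn shift [-0.1614  0.0022  0.001 ] F [-0.2  0.  -1.7] op 0.0159 ff 58.50953936576843
top -140 None | top -130 (np.float64(0.7), np.float64(0.7), 'mid', np.float64(0.7)) | top -120 (np.float64(-1.3), np.float64(1.1), 'mid', np.float64(-0.1)) | top -110 (np.float64(-1.5), np.float64(1.3), 'mid', np.float64(-0.1)) | top -100 (np.float64(-1.4), np.float64(1.1), 'mid', np.float64(-0.15)) | top -92 (np.float64(-1.4), np.float64(1.2), 'mid', np.float64(-0.1)) | top -84 (np.float64(-1.8), np.float64(1.2), 'mid', np.float64(-0.3)) | 
side -140 (np.float64(-2.3), np.float64(0.6), 'mid', np.float64(-0.85)) | side -130 (np.float64(-2.4), np.float64(0.6), 'mid', np.float64(-0.9)) | side -120 (np.float64(-2.3), np.float64(0.5), 'mid', np.float64(-0.9)) | side -110 (np.float64(-2.4), np.float64(0.5), 'mid', np.float64(-0.95)) | side -100 (np.float64(-2.3), np.float64(0.4), 'mid', np.float64(-0.95)) | side -92 (np.float64(-2.4), np.float64(0.5), 'mid', np.float64(-0.95)) | side -84 (np.float64(-4.8), np.float64(2.7), 'mid', np.float64(-1.05)) |
```

```bash

python3 -m crank '[[[0,0,0],[0.02,0,0],-1],[[0,0,0],[0.02,0,0],-1],[[0,0,0],[0.02,0,0],-1],[[0,0,0],[0,0,0],-1]]' | egrep 'pos|force'
python3 -m crank '[[[0,0,0],[0.02,0,0],-1],[[0,0,0],[0.02,0,0],-1],[[0,0,0],[0.02,0,0],-1],[[0,0,0],[0,0,0],-1]]' | egrep 'pos|force'
python3 -c "
from h import *
plan([.591,-.0237,.0698],169.87)"
```

```text
tcp_pos: [0.6162, 0.1143, 0.0699]
force: [0.1, -0.5, 0.0]
finger_force: 58.5
tcp_pos: [0.6133, 0.0966, 0.0701]
force: [-0.2, -1.0, 0.5]
finger_force: 58.6
t 22.83 tcp [0.6133 0.0966 0.0701] shift [ 0.4079  0.005  -0.    ] rows>= 2.934755616634485 turn [-0.0022  0.0013  0.0036] rows>= 0.05532602599379307 after-turn shift [0.4079 0.0028 0.0008] F [-0.2 -1.   0.5] op 0.016 ff 58.58522415161133
```

```bash

python3 -m crank '[[[0,0,0],[0.02,0,0],-1],[[0,0,0],[0.02,0,0],-1],[[0,0,0],[0.02,0,0],-1],[[0,0,0],[0,0,0],-1]]' | egrep 'pos|force'
python3 -m crank '[[[0,0,0],[0.02,0,0],-1],[[0,0,0],[0.02,0,0],-1],[[0,0,0],[0.01,0,0],-1],[[0,0,0],[0,0,0],-1]]' | egrep 'pos|force'
python3 -m crank '[[[0,0,0],[0.007,0,0],-1],[[0,0,0],[0.007,0,0],-1],[[0,0,0],[0,0,0],-1],[[0,0,0],[0,0,0],-1]]' | egrep 'pos|force'
python3 - <<'E'
from h import *
plan([.591,-.0237,.0698],169.87)
E
```

```text
tcp_pos: [0.6105, 0.079, 0.0701]
force: [-0.1, -1.6, 0.5]
finger_force: 58.7
tcp_pos: [0.6083, 0.0646, 0.0703]
force: [0.2, -0.4, 1.9]
finger_force: 58.8
tcp_pos: [0.6078, 0.0613, 0.0702]
force: [0.4, 1.2, 4.1]
finger_force: 59.0
t 23.83 tcp [0.6078 0.0613 0.0702] shift [0.2888 0.0072 0.0007] rows>= 2.0786811784283152 turn [-0.0031  0.0018  0.0043] rows>= 0.07039143995728285 after-turn shift [0.2889 0.0052 0.0015] F [0.4 1.2 4.1] op 0.0155 ff 59.03007388114929
```

```bash

python3 -m crank '[[[0,0,0],[0.007,0,0],-1],[[0,0,0],[0,0,0],-1],[[0,0,0],[0,0,0],-1]]' | egrep 'pos|force'
python3 -m crank '[[[0,0,0],[0.007,0,0],-1],[[0,0,0],[0,0,0],-1],[[0,0,0],[0,0,0],-1]]' | egrep 'pos|force'
python3 - <<'E'
from h import *
t,s=snap('top',13),snap('side',13)
cv2.imwrite('pics/z13.png',np.hstack([crop(t,270,160,100,80,400,320),crop(s,290,150,80,80,320,320)]))
E
```

```text
tcp_pos: [0.6075, 0.0594, 0.0703]
force: [0.3, 1.7, 5.2]
finger_force: 59.1
tcp_pos: [0.6075, 0.0593, 0.0703]
force: [-1.3, 8.5, 5.0]
finger_force: 59.1
```

View pics/z13.png

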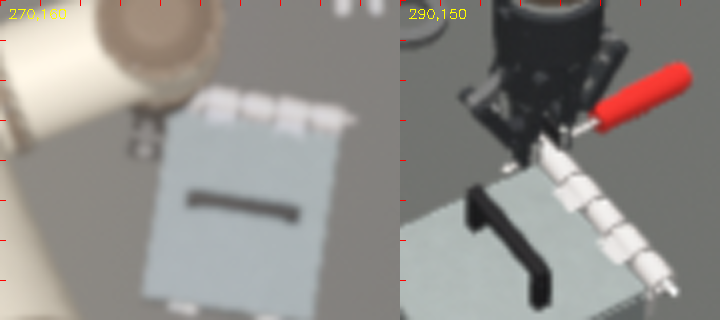

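```bash

python3 -m crank '[[[0,0,0],[0.008,0,0],-1],[[0,0,0],[0,0,0],-1],[[0,0,0],[0,0,0],-1]]' | egrep 'pos|force'
python3 -m crank '[[[0,0,0],[-0.012,0,0],-0.9],[[0,0,0],[0,0,0],-0.4],[[0,0,0],[0,0,0],0.2],[[0,0,0],[0,0,0],0.2],[[0,0,0],[0,0,0],0.2],[[0,0,0],[0,0,0],0.2]]' | egrep 'pos|force|opening'
python3 -m crank '[[[0,0,0],[-0.03,0,0],0.2],[[0,0,0],[-0.06,0,-0.04],0.2],[[0,0,0],[-0.1,0,-0.08],0.2],[[0,0,0],[-0.1,0,-0.08],0.2],[[0,0,0],[-0.1,0,-0.08],0.2],[[0,0,0],[-0.1,0,-0.08],0.2],[[0,0,0],[0,0,0],0.2]]' | egrep 'clock|pos|force'
python3 - <<'E'
from prof import *
t,s=snap('top',14),snap('side',14)
H=np.array([.591,-.0237,.085]);u=np.array([-.176,-.984,0])
for n,c in(('top',t),('side',s)):print(n,'expected head end, head face, tip',proj(c,[H-u*.096,H-u*.068,H+u*.08]).round(1).tolist())
cv2.imwrite('pics/z14.png',np.hstack([crop(t,295,165,80,80,400,400),crop(s,300,160,80,80,400,400)]))
E
```

```text
tcp_pos: [0.6076, 0.0592, 0.0704]
force: [-1.4, 15.5, 6.0]
finger_force: 59.2
tcp_pos: [0.6063, 0.0575, 0.0692]
force: [0.1, -0.7, 0.6]
opening: 0.0516
finger_force: 0.0
clock: 25.77
tcp_pos: [0.6349, 0.2092, 0.1842]
force: [0.7, 0.0, 1.8]
finger_force: 0.0
top expected head end, head face, tip [[304.3, 182.0], [312.9, 183.3], [358.5, 190.4]]
side expected head end, head face, tip [[322.0, 185.0], [327.3, 190.9], [357.8, 224.9]]
```

View pics/z14.png

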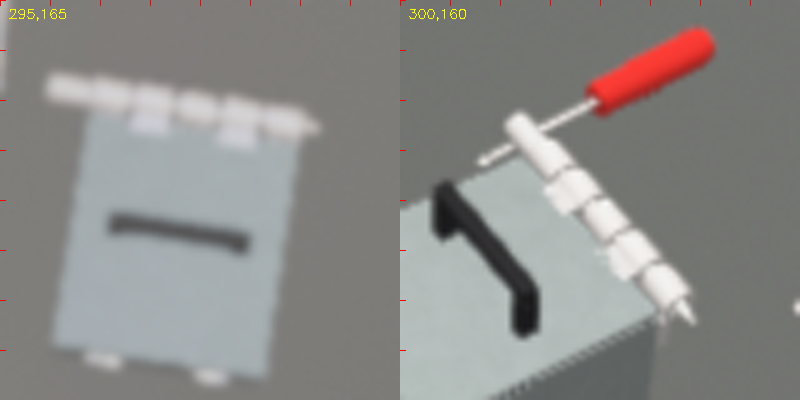

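The head sits against the outer knuckle, from (304,182) to (313,183) in the top view, and the tip shows at (358,190). Both match where a home pin should be. The lid is closed and the arm is clear.

```bash
python3 -c "
from station import arm
print(arm.sign_off())"
```

```text
the job is handed in; nothing more can be done
None
```

The lid is closed on the case and the pin is through all five knuckles with its head home against the outer one, confirmed in the last camera views before I handed the job in at about 26 s; the judge's result was not shown.

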